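Badge-press dies put away in order of size

ROBOT

A 7-joint arm with a two-finger parallel gripper is mounted at the origin on the work surface. World frame = base frame: x ahead of the robot, y to its left, z up, the work surface at z = 0. Lengths are in mm, angles in rad, forces in N, time in s.
With the tool pointing down it reaches from about 425 to 950 mm from the base axis. Payload 16.7 kg.
Tool frame: the origin (TCP) lies between the finger pads; the fingertips stand 8 mm ahead of it and the grasp point (between the pads) lies 11 mm behind it; y points along the fingers, x is the direction in which the jaws open and shut, and the axes are right-handed (so a half turn about y gives the same grasp; the last joint's range is limited). The gripper opens to 94 mm and grips with 3 to 60 N. Pads are 16 mm wide; open, the fingers measure 119 mm over their backs; the gripper's body (75 mm by 177 mm) begins 78 mm behind the grasp point.
Start: joints at [-1.359, 0.426, 0.074, 1.606, -0.034, 1.111, -0.067], TCP at [238.291, 631.498, 177.367] pointing down, gripper open.
Joint ranges: [-2.85, 2.85], [-0.5, 2.14], [-1.23, 1.37], [0.21, 2.46], [-1.02, 4.16], [0.16, 2.05], [-2.73, 2.73]. Speed limits (rad/s): [1.89, 1.89, 2.39, 2.39, 3.01, 3.01, 3.01].

INTERFACE

Orientations are given as a rotation vector (axis times angle).
In Python, from cell import env gives the robot as it stands.
- The arm moves only by the tool send_rows, never from a script. Its argument "series" is a list that holds one entry, the list of rows, each a list of 4 numbers: the shift along the world's x, y, z in m, then the turn about the world's z in rad. In form: [[[dx, dy, dz, roll], ...]]. A call has 1 to 12 rows; each row shifts and turns the commanded pose from where the row before left it; what a row does not reach is not made up. A row lasts 1/10 s, in which the tool goes at most 50 mm and 8.59 degrees, less where a joint would pass 70% of its speed; a pose out of reach is approached as far as the arm can. A call with a gripper value outside its range is refused whole. "fingers" is the finger opening in m, from 0 to 0.094, set as the call begins (left out, the last holds). The fingers move at their own pace and stop on an object; the grip force is fixed at half the most. Time passes only in rows, so rows that do not move let the fingers close. It gives the time, the measured TCP pose, the force and the opening at its end, in the units of the state.
- env.sense(): the state, without advancing time (a new reading comes with each control period).
- env.camera(name): name is "side" or "top"; returns (picture, depth): 480x640x3 uint8, red, green, blue; 480x640 float32, mm along the optical axis (not along the pixel's ray), 0 where there is no reading.
- env.get_calibration(name): a dict with "vertical_fov" (degrees; the focal length in pixels is half the picture's height over the tangent of half this angle, whatever the lens; pixels are square), "cx", "cy" (the principal point, pixels), "rvec" (rotation vector, rad) and "tvec" (3), from world to camera coordinates, as OpenCV has them. Camera axes: x right, y down, z forward; pixel columns grow to the right and rows downward; lengths in mm; the calibration is good to about 2 mm. A picture is of the moment at which its call begins. get_calibration takes no time and is no camera call.
- env.close_job(): hands the job in, once; it reports no verdict.
The state is a dict: "clock": time; "joints": joint angles; "dq": joint speeds; "joint_efforts": joint torques, N m; "eef_pos": TCP position; "tcp_rot": TCP orientation; "ft_force": force on the tool from outside, world axes, zero at the start; "ft_torque": the same for the moment, N m; "finger_gap": finger opening in mm.
Only numpy, scipy, OpenCV 4.12 (cv2) and the standard library are available. Lean on these libraries where they do the work, as an engineer would, in place of code of your own. Each camera call takes 0.05 s, during which the arm holds its last target.

TASK

Put the four badge-press dies standing about the table away on the die rack, one on each cork seat, in order of size with the smallest on the seat nearest the badge press and the largest farthest from it. Set each one down gently (do not drop it), stem up and well centred on its seat.

Things in the scene. Friction and masses are not known exactly. Their poses are not given: they have to be found in the camera images.
- die_25: The smallest of four loose badge-press dies, standing stem up: an aluminium disc 36 mm across, 18 mm thick, a shoulder 26 mm across up to 24 mm, and at its centre an upright round steel stem 24 mm across, to be gripped from above, from 24 mm to its top at 70 mm (groove at 58-63 mm). All have the same height and stem, only the disc differs. Under 0.6 kg. Origin: centre of the underside; z up the stem.
- die_37: The second smallest of four loose badge-press dies, standing stem up: an aluminium disc 49 mm across, 18 mm thick, a shoulder 39 mm across up to 24 mm, and at its centre an upright round steel stem 24 mm across, to be gripped from above, from 24 mm to its top at 70 mm (groove at 58-63 mm). All have the same height and stem, only the disc differs. Under 0.6 kg. Origin: centre of the underside; z up the stem.
- die_50: The second largest of four loose badge-press dies, standing stem up: an aluminium disc 62 mm across, 18 mm thick, a shoulder 52 mm across up to 24 mm, and at its centre an upright round steel stem 24 mm across, to be gripped from above, from 24 mm to its top at 70 mm (groove at 58-63 mm). All have the same height and stem, only the disc differs. Under 0.6 kg. Origin: centre of the underside; z up the stem.
- die_62: The largest of four loose badge-press dies, standing stem up: an aluminium disc 76 mm across, 18 mm thick, a shoulder 66 mm across up to 24 mm, and at its centre an upright round steel stem 24 mm across, to be gripped from above, from 24 mm to its top at 70 mm (groove at 58-63 mm). All have the same height and stem, only the disc differs. Under 0.6 kg. Origin: centre of the underside; z up the stem.
- seat_1: Leftmost (+y) of four round cork pads, 80 mm across, 84 mm apart in a row on the fixed die rack: a black board 352 mm long, 100 mm deep, 18 mm high, with a 12 mm upstand along its far edge, 47 mm from the pads' centres. Origin: centre of the pad's upper face, 21 mm above the table; y along the row to the left end, x across it away from the robot, z up.
- seat_2: Second from the left of four round cork pads, 80 mm across, 84 mm apart in a row on the fixed die rack: a black board 352 mm long, 100 mm deep, 18 mm high, with a 12 mm upstand along its far edge, 47 mm from the pads' centres. Origin: centre of the pad's upper face, 21 mm above the table; y along the row to the left end, x across it away from the robot, z up.
- seat_3: Third from the left of four round cork pads, 80 mm across, 84 mm apart in a row on the fixed die rack: a black board 352 mm long, 100 mm deep, 18 mm high, with a 12 mm upstand along its far edge, 47 mm from the pads' centres. Origin: centre of the pad's upper face, 21 mm above the table; y along the row to the left end, x across it away from the robot, z up.
- seat_4: Rightmost (-y) of four round cork pads, 80 mm across, 84 mm apart in a row on the fixed die rack: a black board 352 mm long, 100 mm deep, 18 mm high, with a 12 mm upstand along its far edge, 47 mm from the pads' centres. Origin: centre of the pad's upper face, 21 mm above the table; y along the row to the left end, x across it away from the robot, z up.
- badge_press: Hand-lever badge press, fixed: blue base (240 x 140 mm) and column, grey head 275 mm high, black cross-bar lever above it (360 mm), two round dies on a steel slide. It stands at one side of the table, beyond the left (+y) or the right (-y) end of the rack; the black and grey machine holding a white mug at the other side is a mug press. Origin: centre of the base's underside.
Not all that is in view belongs to the job. What is shaped like the die_62 but purple is not meant. Leave any orange look-alike of the die_25 alone.

How it is judged:
By the outcome, as a careful person would: the job done as asked, in the order asked, and still so for the second after the job is handed in, with the robot touching nothing.
It also fails if it takes over 96 s, if anything falls off the work surface, if the arm or the gripper's body presses on something with over 40 N, if the wrist force passes 120 N, or if a joint passes its speed limit or range.

## Working session

There is one attempt and no reset: what is moved stays moved. The work goes in short steps, Python scripts to look and compute and a tool call to move; the robot and the scene stay as the last step left them, time stands still between calls to the robot, and variables do not carry over. Pictures are saved under pics/ and viewed, and the job is handed in when it is done.

Besides the shell and the picture viewer there is one more tool, called after ">>>" as name([rows], argument=value, ...), one row to a line, values as JSON. send_rows: Moves the arm, as the interface text tells. Its arguments: {"type":"object","properties":{"series":{"type":"array","items":{"type":"array","items":{"type":"array","items":{"type":"number"}}}},"fingers":{"type":"number"}},"required":["series"]}

```bash
ls; mkdir -p pics
cat > h.py <<'E'
import numpy as np, cv2
from cell import env
def cal(n):
    c=env.get_calibration(n); f=240/np.tan(np.radians(c["vertical_fov"])/2)
    R=cv2.Rodrigues(np.array(c["rvec"],float))[0]; return f,c["cx"],c["cy"],R,np.array(c["tvec"],float).ravel(),c
def cloud(n,d):
    f,cx,cy,R,t,_=cal(n); v,u=np.mgrid[:480,:640]
    P=np.stack([(u-cx)/f*d,(v-cy)/f*d,d],-1); return (P-t)@R
E
python3 - <<'E'
from h import *
print(env.sense())
for n in("side","top"):
    p,d=env.camera(n); cv2.imwrite(f"pics/{n}0.png",p[...,::-1]); np.savez(f"{n}0.npz",p=p,d=d); print(env.get_calibration(n))
E
```

```text
pics
{'clock': 0.0, 'joints': array([-1.35952295,  0.42676985,  0.0738546 ,  1.60656616, -0.03410295,
        1.1107719 , -0.06712273]), 'dq': array([ 0.00095873, -0.00016673,  0.00101203,  0.00152538, -0.00142745,
       -0.00118431,  0.00016705]), 'joint_efforts': array([-6.09879294e-05, -9.35818863e+01,  3.66586290e+00, -4.54174876e+01,
       -4.90841491e-02,  2.02141854e-02,  9.35219373e-05]), 'eef_pos': array([238.14721861, 631.11818227, 176.6685122 ]), 'tcp_rot': array([-1.35938176, -0.93872321,  0.94033562]), 'ft_force': array([-0.45912054, -0.03239172, -0.79891775]), 'ft_torque': array([-0.01757407,  0.04394241,  0.00611012]), 'finger_gap': 94.03515633032063}
{'vertical_fov': 51.64196669962392, 'cx': 313.18435152835065, 'cy': 252.22322927174972, 'rvec': array([ 2.07334979, -0.84703386,  0.40284382]), 'tvec': array([-378.40296585,  243.62858047, 1226.11499171])}
{'vertical_fov': 49.7869062134326, 'cx': 318.0944030159584, 'cy': 233.2393436619049, 'rvec': array([ 2.19784934, -2.14021815,  0.09875905]), 'tvec': array([-9.20792306e-01,  5.44868552e+02,  1.66264641e+03])}
```

View pics/top0.png

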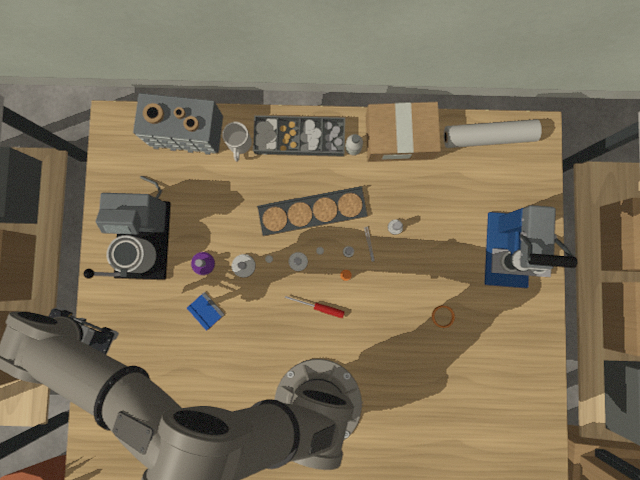

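View pics/side0.png

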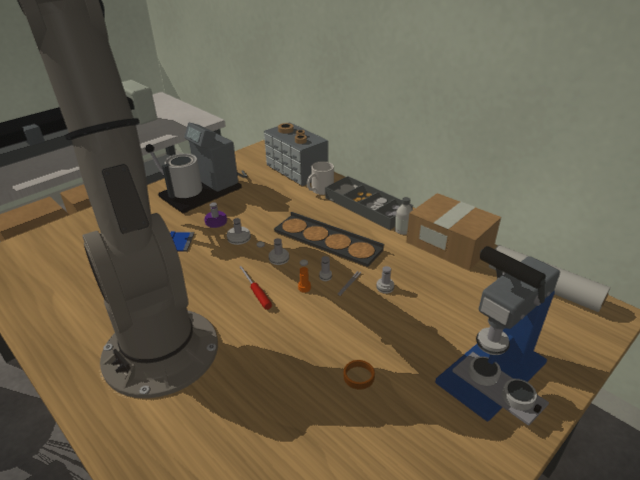

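Run:
```python
from h import *
s=env.sense();print(cv2.Rodrigues(s['tcp_rot'])[0].round(3))
for n in("side","top"):
    z=np.load(n+"0.npz");P=cloud(n,z['d']);print(n,[np.percentile(P[z['d']>0][:,i],[1,50,99]).round() for i in range(3)],(z['d']==0).mean())
```

```text
[[ 0.353 -0.    -0.936]
 [ 0.936 -0.001  0.353]
 [-0.001 -1.    -0.   ]]
side [array([-323.,  538., 1341.]), array([-838.,  -65., 2349.]), array([-754.,    2.,  700.])] 0.004036458333333334
top [array([-313.,  531., 1335.]), array([-1336.,     8.,  1394.]), array([-758.,   -2.,  831.])] 0.004098307291666666
```

Run:
```python
from h import *
z={n:np.load(n+"0.npz") for n in("side","top")}
for n in z:
    P=cloud(n,z[n]['d']); print(n)
    roi=(P[...,0]>250)&(P[...,0]<720)&(P[...,1]>-350)&(P[...,1]<420)
    for lo,hi in((60,80),(10,21),(3,30),):
        m=(roi&(P[...,2]>lo)&(P[...,2]<hi)).astype(np.uint8)
        k,l,st,c=cv2.connectedComponentsWithStats(m)
        for i in range(1,k):
            if st[i,4]>12:
                Q=P[l==i]; print(lo,c[i].round(),st[i,4],'mn',Q.mean(0).round(1),'min',Q.min(0).round(),'max',Q.max(0).round())
    t=roi&(abs(P[...,2])<8); print('table',np.median(P[t][:,2]))
im=cv2.imread("pics/top0.png")[160:320,160:480];cv2.imwrite("pics/topz.png",cv2.resize(im,None,fx=2.5,fy=2.5,interpolation=2)[:600,:800])
im=cv2.imread("pics/side0.png")[170:320,160:430];cv2.imwrite("pics/sidez.png",cv2.resize(im,None,fx=2.9,fy=2.9,interpolation=2)[:600,:800])
```

```text
side
60 [213. 205.] 30 mn [437.  387.2  67.1] min [428. 374.  61.] max [451. 402.  73.]
60 [237. 221.] 37 mn [433.1 251.7  67.9] min [423. 241.  60.] max [444. 266.  72.]
60 [278. 241.] 42 mn [450.4  73.4  68.2] min [440.  61.  60.] max [463.  88.  75.]
60 [325. 259.] 49 mn [487.8 -90.   67.7] min [478. -99.  60.] max [502. -76.  73.]
60 [304. 270.] 51 mn [410.7 -83.   68.2] min [399. -94.  61.] max [423. -68.  73.]
60 [387. 270.] 49 mn [ 572.9 -242.4   68.4] min [ 562. -253.   60.] max [ 585. -230.   74.]
10 [216. 221.] 91 mn [425.5 367.3  16. ] min [402. 347.  10.] max [475. 415.  21.]
10 [330. 240.] 1635 mn [614.8  19.8  17.7] min [ 532. -147.   10.] max [705. 216.  21.]
10 [239. 238.] 96 mn [421.1 234.6  15.7] min [396. 215.  10.] max [465. 283.  21.]
10 [278. 258.] 94 mn [440.9  62.5  16.2] min [421.  43.  10.] max [483. 100.  21.]
10 [246. 275.] 44 mn [323.7  69.2  15. ] min [312.  28.  11.] max [340. 117.  19.]
10 [325. 275.] 58 mn [483.1 -95.3  15.7] min [ 469. -110.   10.] max [503. -69.  21.]
10 [385. 287.] 88 mn [ 563.9 -248.7   16.3] min [ 549. -268.   10.] max [ 596. -21
[... 9694 characters left out ...]
mn [ 326.3 -319.6    5.9] min [ 317. -334.    3.] max [ 337. -299.   12.]
3 [393. 309.] 17 mn [ 305.5 -236.9    5.4] min [ 292. -243.    3.] max [ 318. -228.   10.]
3 [420. 312.] 22 mn [ 299.4 -323.4    5.1] min [ 288. -338.    3.] max [ 311. -312.    8.]
3 [290. 316.] 39 mn [274.8  99.5   5. ] min [255.  75.   3.] max [290. 121.   9.]
3 [264. 318.] 19 mn [265.6 182.9   5.2] min [255. 175.   3.] max [281. 192.  11.]
3 [310. 314.] 13 mn [281.6  34.5   5.9] min [275.  23.   3.] max [285.  43.  10.]
3 [276. 318.] 22 mn [265.1 142.8   5.1] min [253. 127.   3.] max [279. 159.   8.]
3 [356. 318.] 19 mn [ 273.5 -115.4    5.7] min [ 263. -126.    3.] max [ 286. -107.   10.]
table 0.13066315151731722
```

View pics/topz.png

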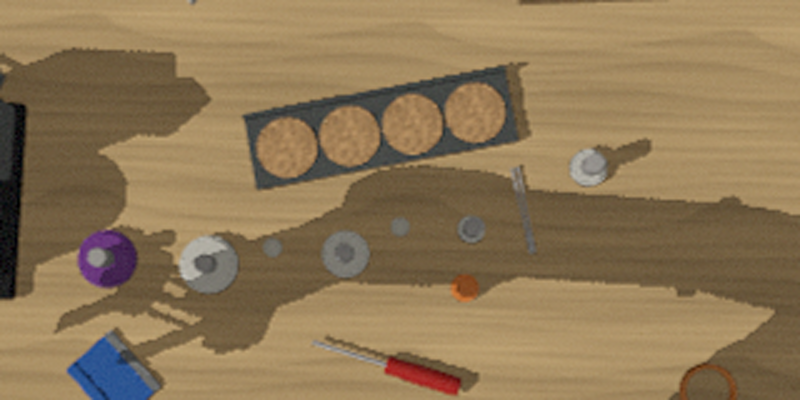

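View pics/sidez.png

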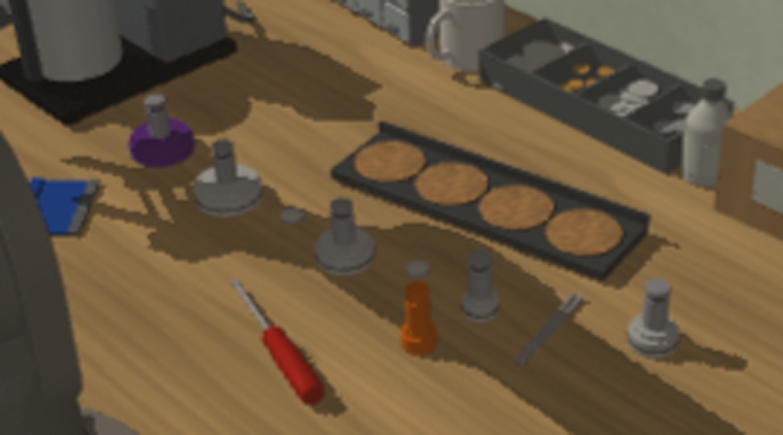

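```bash
cat >> h.py <<'E'
def onplane(n,uv,z):
    f,cx,cy,R,t,_=cal(n); uv=np.atleast_2d(uv); r=np.c_[(uv-[cx,cy])/f,np.ones(len(uv))]@R
    c=-R.T@t; return c+r*((z-c[2])/r[:,2])[:,None]
def proj(n,X):
    c=cal(n); K=np.array([[c[0],0,c[1]],[0,c[0],c[2]],[0,0,1]])
    return cv2.projectPoints(np.atleast_2d(X).astype(float),np.array(c[5]["rvec"],float),c[4],K,None)[0][:,0]
def pads(n,p,P):
    hsv=cv2.cvtColor(p[...,::-1].copy(),cv2.COLOR_BGR2HSV)
    m=((hsv[...,1]>70)&(hsv[...,2]>60)&(P[...,2]>12)&(P[...,2]<32)&(P[...,0]>520)&(P[...,0]<720)&(abs(P[...,1]-35)<190)).astype(np.uint8)
    m=cv2.morphologyEx(m,cv2.MORPH_OPEN,np.ones((3,3),np.uint8))
    k,l,st,c=cv2.connectedComponentsWithStats(m)
    out=[]
    for i in range(1,k):
        if st[i,4]>60:
            cs=max(cv2.findContours((l==i).astype(np.uint8),0,1)[0],key=len); (e,ax,_)=cv2.fitEllipse(cs)
            out.append(np.r_[onplane(n,c[i],21)[0][:2],onplane(n,e,21)[0][:2],st[i,4]])
    return np.array(out)
def stems(n,P,z0=60,z1=82,x=(380,720),y=(-330,420),zt=70):
    m=((P[...,2]>z0)&(P[...,2]<z1)&(P[...,0]>x[0])&(P[...,0]<x[1])&(P[...,1]>y[0])&(P[...,1]<y[1])).astype(np.uint8)
    k,l,st,c=cv2.connectedComponentsWithStats(m)
    return np.array([np.r_[onplane(n,c[i],zt)[0][:2],st[i,4]] for i in range(1,k) if st[i,4]>20])
E
python3 - <<'E'
from h import *
np.set_printoptions(suppress=True,precision=1)
for n in("side","top"):
    z=np.load(n+"0.npz");P=cloud(n,z['d']);a=pads(n,z['p'],P);print(n);print(a)
    a=a[np.argsort(-a[:,1])]
    if len(a)==4:
        d=a[3,:2]-a[0,:2];print(np.linalg.norm(d)/3,np.degrees(np.arctan2(-d[0],-d[1])))
    print(stems(n,P))
E
```

```text
side
[[ 617.9   25.6  618.1   23.8 1298. ]]
[[ 434.6  382.9   30. ]
 [ 431.3  248.8   37. ]
 [ 448.9   71.4   42. ]
 [ 485.6  -92.2   49. ]
 [ 409.1  -84.8   51. ]
 [ 571.2 -243.6   49. ]]
top
[[633.4 -47.  633.9 -46.9 933. ]
 [598.4 116.8 598.5 116.8 927. ]]
[[ 573.8 -239.2   46. ]
 [ 488.9  -87.3   46. ]
 [ 451.4   76.1   48. ]
 [ 436.6  387.5   45. ]
 [ 433.1  254.1   46. ]
 [ 411.3  -80.3   45. ]]
```

Run:
```python
from h import *
from scipy.optimize import minimize
np.set_printoptions(suppress=True,precision=1)
for n in("side","top"):
    z=np.load(n+"0.npz");p=z['p'].astype(float);g=cv2.GaussianBlur(p[...,0]-p[...,2],(0,0),0.7).astype(np.float32)
    th=np.linspace(0,2*np.pi,60,endpoint=False)
    def cost(q):
        x,y,a=q;s=0
        ys=np.array([126,42,-42,-126.]); C=np.c_[x-np.sin(a)*ys,y+np.cos(a)*ys]
        for r,w in((36,1),(44,-1)):
            X=np.concatenate([np.c_[c[0]+r*np.cos(th),c[1]+r*np.sin(th),21+0*th] for c in C])
            uv=proj(n,X).astype(np.float32); s+=w*cv2.remap(g,uv[:,0],uv[:,1],1).mean()
        return -s
    b=min((minimize(cost,[616+dx,35+dy,0.21],method='Nelder-Mead',options=dict(initial_simplex=[[616+dx,35+dy,.21],[624+dx,35+dy,.21],[616+dx,43+dy,.21],[616+dx,35+dy,.26]])) for dx in(-5,5) for dy in(-5,5)),key=lambda r:r.fun)
    x,y,a=b.x;print(n,b.x,b.fun,np.degrees(a))
    ys=np.array([126,42,-42,-126.]);print(np.c_[x-np.sin(a)*ys,y+np.cos(a)*ys])
```

```text
side [616.1  34.2   0.2] -41.08539581298828 12.124768188337047
[[589.7 157.4]
 [607.3  75.3]
 [624.9  -6.8]
 [642.6 -89. ]]
top [616.6  35.5   0.2] -58.283477783203125 12.12121723101555
[[590.2 158.7]
 [607.8  76.5]
 [625.5  -5.6]
 [643.1 -87.7]]
```

>>> send_rows([
  [[0.009,-0.035,0,0],[0.009,-0.036,0,0],[0.009,-0.036,0,0],[0.009,-0.036,0,0],[0.009,-0.036,0,0],[0.009,-0.036,0,0],[0.009,-0.036,0,0],[0.0255,-0.025,0,0],[0.0255,-0.025,0,0],[0.0255,-0.025,0,0],[0.0255,-0.025,0,0],[0.0255,-0.025,0,0]],
], fingers=0.07)

```text
clock: 1.3
eef_pos: [429.5, 254.2, 177.3]
tcp_rot: [-1.358, -0.939, 0.94]
ft_force: [1.0, 1.1, 0.4]
finger_gap: 69.8
```

>>> send_rows([
  [[0.004,-0.002,0,0],[0,0,-0.02,0],[0,0,-0.03,0],[0,0,-0.03,0],[0,0,0,0],[0,0,0,0]],
])

```text
clock: 1.9
eef_pos: [432.5, 253.6, 97.7]
tcp_rot: [-1.359, -0.939, 0.941]
ft_force: [0.1, -0.1, 0.4]
finger_gap: 69.6
```

Run:
```python
from h import *
print(env.sense()['eef_pos'],env.sense()['ft_force'])
p,d=env.camera("side"); cv2.imwrite("pics/side1.png",cv2.resize(p[150:300,150:350,::-1],None,fx=4,fy=4))
```

```text
[432.52223168 253.62842244  97.71077344] [ 0.10968232 -0.11387566  0.41762631]
```

View pics/side1.png

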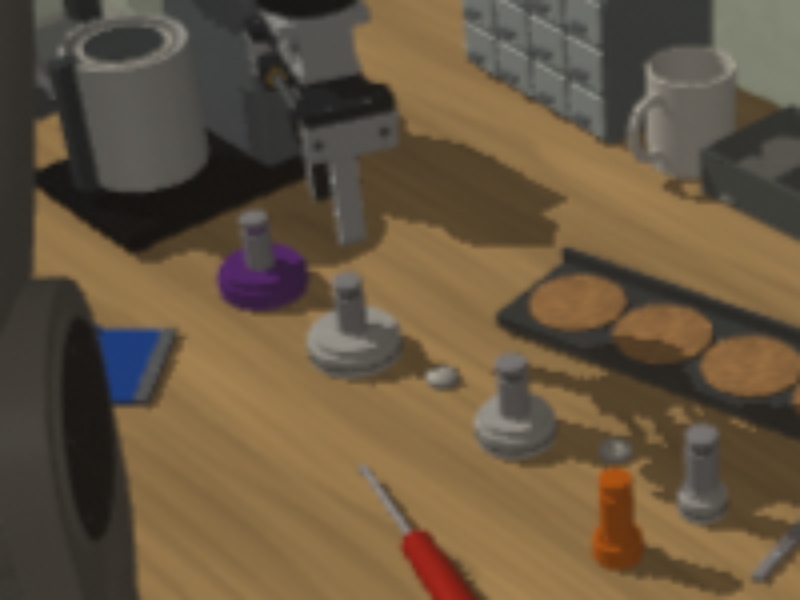

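The side view shows the open fingers (tip at about full-image pixel 237,210) straight above die_62's stem (237,221), with the purple look-alike clear to the left. I'll descend and grip.

>>> send_rows([
  [[0,0,-0.02,0],[0,0,-0.02,0],[0,0,-0.02,0],[0,0,0,0]],
])

```text
clock: 2.35
eef_pos: [432.4, 253.5, 37.0]
tcp_rot: [-1.359, -0.939, 0.941]
ft_force: [-0.3, 0.0, 0.3]
finger_gap: 70.0
```

>>> send_rows([
  [[0,0,0,0],[0,0,0,0],[0,0,0,0],[0,0,0,0],[0,0,0,0],[0,0,0,0]],
], fingers=0.0)

```text
clock: 2.95
eef_pos: [433.0, 253.8, 37.6]
tcp_rot: [-1.358, -0.94, 0.939]
ft_force: [1.1, 5.1, 4.6]
finger_gap: 25.5
```

>>> send_rows([
  [[0,0,0,0],[0,0,0,0],[0,0,0,0]],
])

```text
clock: 3.25
eef_pos: [433.3, 254.2, 37.7]
tcp_rot: [-1.358, -0.941, 0.938]
ft_force: [0.8, 5.3, 4.5]
finger_gap: 22.1
```

>>> send_rows([
  [[0,0,0.01,0],[0,0,0.02,0],[0,0,0.03,0],[0,0,0.03,0],[0,0,0.02,0],[0,0,0,0]],
])

```text
clock: 3.85
eef_pos: [433.5, 253.6, 149.6]
tcp_rot: [-1.358, -0.941, 0.937]
ft_force: [-0.7, 0.3, -4.7]
finger_gap: 22.4
```

>>> send_rows([
  [[0.015,-0.009,0,0],[0.03,-0.018,0,0],[0.033,-0.02,0,0],[0.033,-0.02,0,0],[0.03,-0.018,0,0],[0.016,-0.0105,0,0],[0,0,-0.02,0],[0,0,-0.02,0],[0,0,-0.02,0],[0,0,-0.01,0],[0,0,0,0],[0,0,0,0]],
])

```text
clock: 5.05
eef_pos: [589.7, 157.8, 77.4]
tcp_rot: [-1.359, -0.939, 0.94]
ft_force: [0.3, -0.3, -3.8]
finger_gap: 22.1
```

Run:
```python
from h import *
print(env.sense()['eef_pos'],env.sense()['ft_force'])
for n in("side","top"):
    p,d=env.camera(n);np.savez(f"{n}2.npz",p=p,d=d);x,y=proj(n,[590,158,60])[0].astype(int);print(x,y)
    cv2.imwrite(f"pics/{n}2.png",cv2.resize(p[y-60:y+60,x-80:x+80,::-1],None,fx=5,fy=5,interpolation=2))
```

```text
[589.72875736 157.80559174  77.4008994 ] [ 0.3132389  -0.29822    -3.79007488]
293 214
273 217
```

View pics/side2.png

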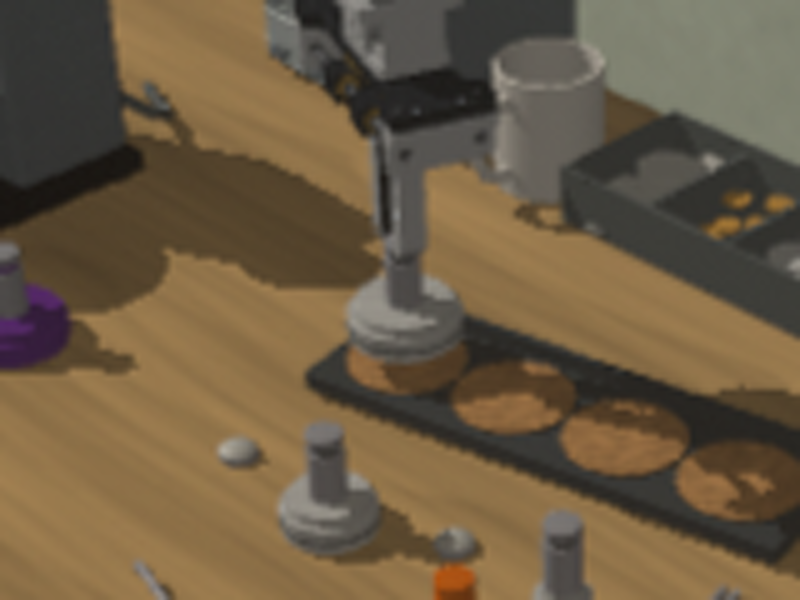

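View pics/top2.png

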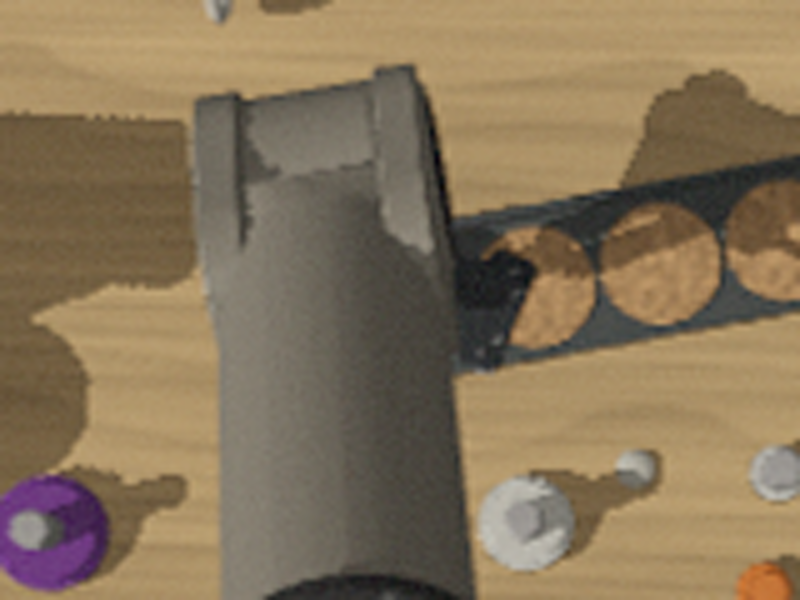

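In the side view, die_62 hangs just over seat_1 (disc centre near crop pixel 405,325). The top view is blocked by the arm. I'll fit the disc in the side view.

```bash
cat >> h.py <<'E'
def disc_fit(n,p,d,R,zb,x0,y0):
    """fit die centre x,y given underside height zb from cloud+silhouette: pixels of disc/shoulder by depth"""
    from scipy.optimize import minimize
    th=np.linspace(0,2*np.pi,72,endpoint=False)
    def hull(x,y):
        X=np.concatenate([np.c_[x+R*np.cos(th),y+R*np.sin(th),zb+h+0*th] for h in(1,17)]+[np.c_[x+(R-5)*np.cos(th),y+(R-5)*np.sin(th),zb+24+0*th]])
        return proj(n,X).astype(np.float32)
    P=cloud(n,d); dd=np.hypot(P[...,0]-x0,P[...,1]-y0)
    m=(dd<R+10)&(P[...,2]>zb+5)&(P[...,2]<zb+22); m|=(dd<R+8)&(P[...,2]>zb-3)&(P[...,2]<=zb+5)&(zb>25)
    def cost(q):
        im=np.zeros((480*8,640*8),np.uint8) if 0 else None
        h=cv2.convexHull(hull(*q))[:,0]; 
        s=cv2.pointPolygonTest
        k=np.zeros((480,640),np.float32); cv2.fillConvexPoly(k:=np.zeros((480,640),np.uint8),np.round(h*16).astype(np.int32),255,cv2.LINE_AA,4)
        st=proj(n,[[q[0],q[1],zb+24],[q[0],q[1],zb+70]])
        return np.abs(k/255.-m)[ign].sum()
    h0=hull(x0,y0);u0,v0=h0.min(0).astype(int)-6;u1,v1=h0.max(0).astype(int)+7
    ign=np.zeros((480,640),bool); ign[v0:v1,u0:u1]=True
    # ignore stem region
    st=proj(n,[[x0,y0,zb+24],[x0,y0,zb+90]]); ss=np.zeros((480,640),np.uint8); cv2.line(ss,tuple(map(int,st[0])),tuple(map(int,st[1])),1,15); ign&=ss==0
    b=minimize(cost,[x0,y0],method='Nelder-Mead',options=dict(initial_simplex=[[x0-4,y0-4],[x0+5,y0-3],[x0,y0+5]],xatol=.1))
    return b.x,b.fun,m,hull(*b.x)
E
python3 - <<'E'
from h import *
z=np.load("side2.npz");p=z['p'];x,m,mm,h=0,0,0,0
b=disc_fit("side",p,z['d'],38,40.4,589.7,157.8);print(b[:2],b[2].sum())
z0=np.load("side0.npz")
for R,x,y in((38,432.8,253.5),(31,451.1,75.5),(18,488.6,-87.9),(24.5,573.5,-239.8)): print(disc_fit("side",z0['p'],z0['d'],R,0,x,y)[:2])
im=cv2.resize(p[154:274,213:373,::-1],None,fx=5,fy=5,interpolation=2)
th=np.linspace(0,2*np.pi,72)
def circ(c,R,z,col):
    u=(proj("side",np.c_[c[0]+R*np.cos(th),c[1]+R*np.sin(th),z+0*th])-[213,154]+.5)*5
    cv2.polylines(im,[u.round().astype(np.int32)],True,col,1)
circ((589.7,157.8),38,40.4,(0,255,0));circ((589.7,157.8),38,58.4,(0,255,0));circ((590,158),40,21,(255,0,255));circ((607.6,75.9),40,21,(255,0,255));circ((625.2,-6.2),40,21,(255,0,255))
cv2.imwrite("pics/ov2.png",im)
E
```

```text
(array([592.46953541, 159.01969717]), np.float64(52.54117647058824)) 194
(array([439.58884992, 261.82070237]), np.float64(62.54901960784314))
(array([458.69186307,  82.52373349]), np.float64(31.890196078431373))
(array([495.55976099, -80.63086306]), np.float64(9.631372549019607))
(array([ 580.62033673, -236.11954321]), np.float64(20.07843137254902))
```

View pics/ov2.png

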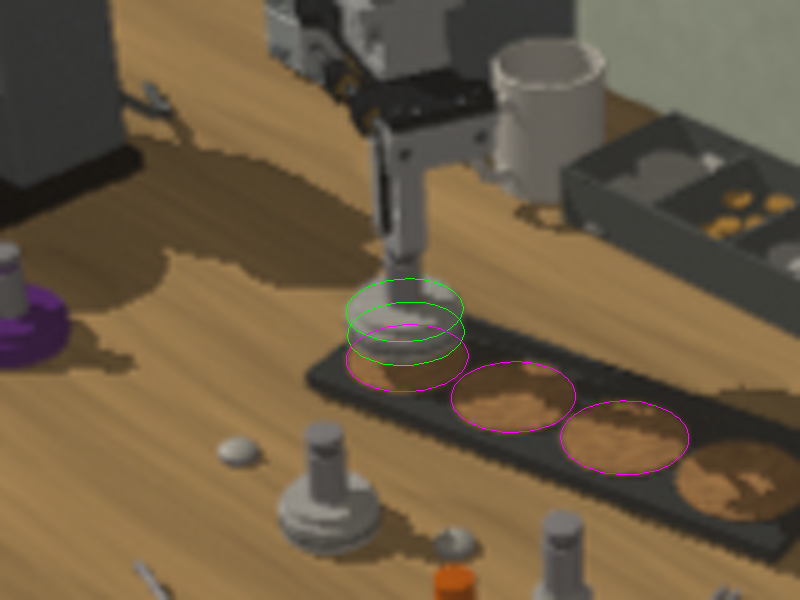

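>>> send_rows([
  [[0,0,-0.008,0],[0,0,-0.005,0],[0,0,-0.003,0],[0,0,-0.001,0],[0,0,0,0],[0,0,0,0]],
])

```text
clock: 5.75
eef_pos: [589.9, 158.0, 60.5]
tcp_rot: [-1.359, -0.939, 0.939]
ft_force: [-0.7, 0.9, -4.9]
finger_gap: 22.1
```

>>> send_rows([
  [[0,0,-0.001,0],[0,0,0,0],[0,0,0,0]],
])

```text
clock: 6.05
eef_pos: [589.8, 158.0, 59.4]
tcp_rot: [-1.359, -0.939, 0.939]
ft_force: [-0.4, 0.1, -3.8]
finger_gap: 22.4
```

>>> send_rows([
  [[0,0,-0.001,0],[0,0,0,0],[0,0,0,0]],
])

```text
clock: 6.35
eef_pos: [590.1, 158.2, 58.6]
tcp_rot: [-1.359, -0.94, 0.939]
ft_force: [0.3, 1.6, -1.3]
finger_gap: 22.2
```

Contact has begun (the load dropped from 4.5 to 1.3 N). I'll go down another 0.5 mm, then open gently.

>>> send_rows([
  [[0,0,-0.0005,0],[0,0,0,0],[0,0,0,0]],
])

```text
clock: 6.65
eef_pos: [590.2, 158.6, 58.4]
tcp_rot: [-1.358, -0.941, 0.939]
ft_force: [-0.9, 3.3, 5.2]
finger_gap: 22.5
```

>>> send_rows([
  [[0,0,0,0],[0,0,0,0],[0,0,0,0],[0,0,0,0],[0,0,0,0]],
], fingers=0.05)

```text
clock: 7.15
eef_pos: [589.7, 157.8, 57.8]
tcp_rot: [-1.359, -0.939, 0.94]
ft_force: [0.2, 0.1, 0.6]
finger_gap: 49.8
```

>>> send_rows([
  [[0,0,0.01,0],[0,0,0.02,0],[0,0,0.03,0],[0,0,0.03,0],[-0.02,-0.01,0.02,0],[-0.03,-0.015,0,0],[-0.03,-0.015,0,0],[-0.03,-0.015,0,0],[-0.025,-0.0145,0,0],[-0.0045,-0.0135,0,0],[0,0,0,0]],
])

```text
clock: 8.25
eef_pos: [450.2, 73.7, 168.8]
tcp_rot: [-1.359, -0.939, 0.937]
ft_force: [-0.5, 0.6, 0.2]
finger_gap: 49.7
```

Run:
```python
from h import *
np.set_printoptions(suppress=True,precision=1)
print(env.sense()['eef_pos'],env.sense()['ft_force'])
for n in("side","top"):
    p,d=env.camera(n);np.savez(f"{n}3.npz",p=p,d=d);P=cloud(n,d)
    print(n,stems(n,P,80,102,(560,680),(-120,190),91))
    x,y=proj(n,[590,158,60])[0].astype(int)
    cv2.imwrite(f"pics/{n}3.png",cv2.resize(p[y-60:y+60,x-80:x+80,::-1],None,fx=5,fy=5,interpolation=2))
```

```text
[450.2  73.7 168.8] [-0.5  0.6  0.2]
side [[584.7 151.2  39. ]]
top [[589.2 158.2  44. ]]
```

View pics/top3.png

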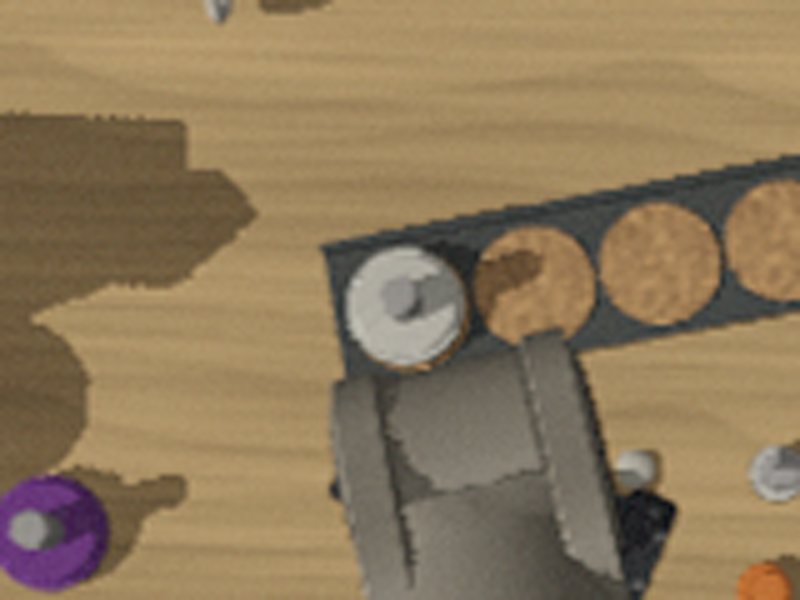

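View pics/side3.png

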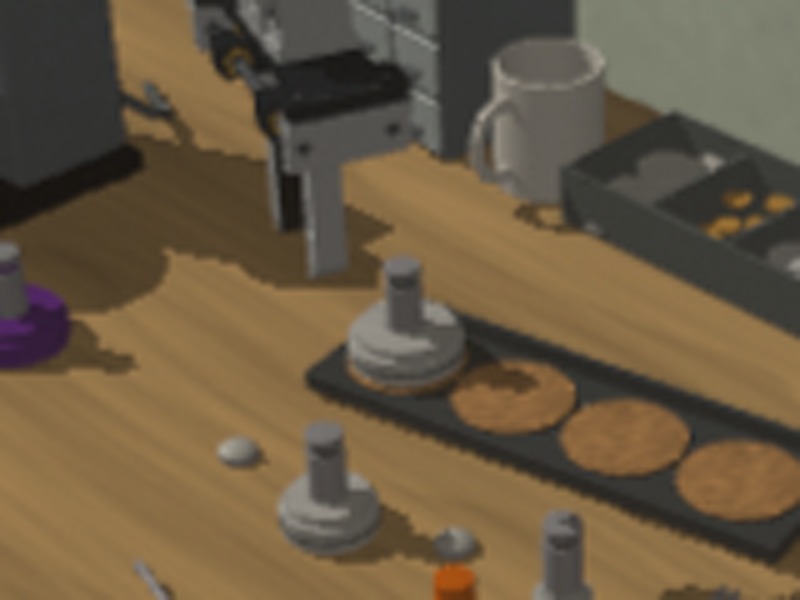

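die_62 is well centred on seat_1: the top view puts it 1.1 mm off, and only a thin cork rim shows (crop 405,305). The gripper is now above die_50, so I'll take that next.

>>> send_rows([
  [[0.0005,0.0005,-0.02,0],[0,0,-0.03,0],[0,0,-0.03,0],[0,0,-0.02,0],[0,0,-0.015,0],[0,0,-0.01,0],[0,0,-0.0055,0],[0,0,0,0],[0,0,0,0]],
])

```text
clock: 9.25
eef_pos: [451.3, 75.6, 37.8]
tcp_rot: [-1.359, -0.94, 0.939]
ft_force: [0.1, 0.4, -0.4]
finger_gap: 49.9
```

>>> send_rows([
  [[0,0,0,0],[0,0,0,0],[0,0,0,0],[0,0,0,0],[0,0,0,0],[0,0,0,0],[0,0,0,0]],
], fingers=0.0)

```text
clock: 9.95
eef_pos: [451.1, 75.8, 37.6]
tcp_rot: [-1.359, -0.94, 0.939]
ft_force: [1.0, 2.8, 5.1]
finger_gap: 22.6
```

>>> send_rows([
  [[0,0,0.01,0],[0,0,0.02,0],[0,0,0.03,0],[0,0,0.03,0],[0,0,0.02,0],[0,0,0,0]],
])

```text
clock: 10.55
eef_pos: [451.8, 75.6, 149.9]
tcp_rot: [-1.359, -0.942, 0.936]
ft_force: [1.1, 0.7, -3.7]
finger_gap: 22.6
```

>>> send_rows([
  [[0.015,0.0005,0,0],[0.03,0,0,0],[0.033,0,0,0],[0.033,0,0,0],[0.03,0,0,0],[0.016,0,0,0],[0,0,-0.02,0],[0,0,-0.03,0],[0,0,-0.02,0],[0,0,-0.01,0],[0,0,-0.005,0],[0,0,0,0]],
])

```text
clock: 11.75
eef_pos: [607.7, 75.7, 61.8]
tcp_rot: [-1.359, -0.938, 0.94]
ft_force: [1.1, 0.2, -2.8]
finger_gap: 22.6
```

>>> send_rows([
  [[0,0,-0.002,0],[0,0,-0.001,0],[0,0,-0.0005,0],[0,0,-0.0005,0],[0,0,0,0],[0,0,0,0]],
])

```text
clock: 12.35
eef_pos: [608.1, 76.2, 58.7]
tcp_rot: [-1.359, -0.94, 0.939]
ft_force: [-0.3, 0.3, 1.0]
finger_gap: 22.5
```

>>> send_rows([
  [[0,0,-0.0005,0],[0,0,0,0],[0,0,0,0]],
])

```text
clock: 12.65
eef_pos: [608.4, 76.5, 58.5]
tcp_rot: [-1.359, -0.941, 0.938]
ft_force: [-0.2, 2.6, 5.1]
finger_gap: 22.6
```

>>> send_rows([
  [[0,0,0,0],[0,0,0,0],[0,0,0,0],[0,0,0,0],[0,0,0,0]],
], fingers=0.05)

```text
clock: 13.15
eef_pos: [607.7, 75.9, 57.8]
tcp_rot: [-1.359, -0.939, 0.94]
ft_force: [-0.1, 0.6, -0.1]
finger_gap: 49.7
```

>>> send_rows([
  [[0,0,0.01,0],[0,0,0.02,0],[0,0,0.03,0],[0,0,0.03,0],[-0.0035,-0.02,0.02,0],[-0.004,-0.035,0,0],[-0.004,-0.037,0,0],[-0.004,-0.037,0,0],[-0.004,-0.037,0,0],[-0.004,-0.037,0,0],[-0.004,-0.037,0,0],[-0.004,-0.036,0,0]],
])

```text
clock: 14.35
eef_pos: [576.0, -201.6, 168.8]
tcp_rot: [-1.359, -0.94, 0.939]
ft_force: [1.0, -0.0, 0.5]
finger_gap: 49.8
```

>>> send_rows([
  [[-0.003,-0.0395,0,0],[0,0,0,0],[0,0,0,0]],
])

```text
clock: 14.65
eef_pos: [573.0, -240.3, 168.4]
tcp_rot: [-1.359, -0.938, 0.938]
ft_force: [0.7, 0.4, -0.0]
finger_gap: 50.1
```

Run:
```python
from h import *
np.set_printoptions(suppress=True,precision=1)
print(env.sense()['eef_pos'],env.sense()['joints'])
for n in("top",):
    p,d=env.camera(n);np.savez(f"{n}4.npz",p=p,d=d);P=cloud(n,d)
    print(n,stems(n,P,80,102,(560,680),(-120,190),91))
    cv2.imwrite(f"pics/{n}4.png",cv2.resize(p[150:310,210:450,::-1],None,fx=3,fy=3,interpolation=2))
```

```text
[ 573.  -240.3  168.4] [-0.1  0.4  0.5  1.8 -0.2  1.1  1.7]
top [[608.3  76.6  47. ]
 [589.  158.   45. ]]
```

View pics/top4.png

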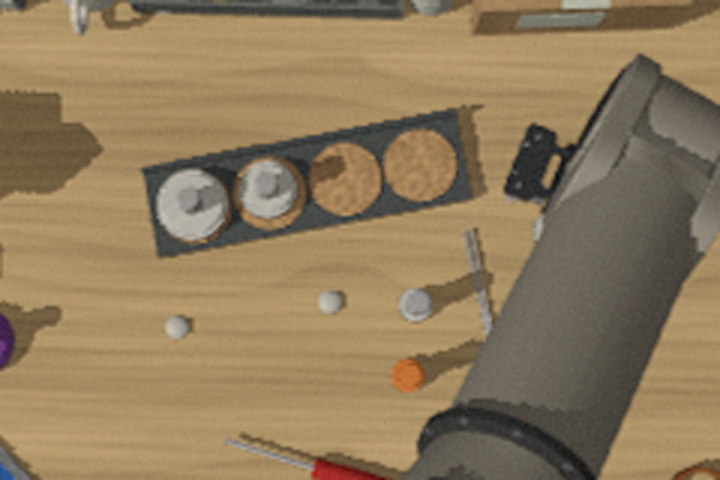

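die_50 sits within 0.6 mm of seat_2 (crop 268,187). Next is die_37.

>>> send_rows([
  [[0,-0.0003,-0.02,0],[0,0,-0.03,0],[0,0,-0.03,0],[0,0,-0.02,0],[0,0,-0.015,0],[0,0,-0.01,0],[0,0,-0.0055,0],[0,0,0,0],[0,0,0,0]],
])

```text
clock: 15.6
eef_pos: [573.7, -239.9, 38.0]
tcp_rot: [-1.359, -0.94, 0.939]
ft_force: [-0.4, -0.2, 0.1]
finger_gap: 49.9
```

>>> send_rows([
  [[0,0,0,0],[0,0,0,0],[0,0,0,0],[0,0,0,0],[0,0,0,0],[0,0,0,0],[0,0,0,0]],
], fingers=0.0)

```text
clock: 16.3
eef_pos: [573.5, -239.7, 37.5]
tcp_rot: [-1.359, -0.94, 0.939]
ft_force: [-0.7, 1.9, 4.3]
finger_gap: 22.4
```

>>> send_rows([
  [[0,0,0.01,0],[0,0,0.02,0],[0,0,0.03,0],[0,0,0.03,0],[0,0,0.02,0],[0,0,0,0]],
])

```text
clock: 16.9
eef_pos: [574.5, -240.6, 150.5]
tcp_rot: [-1.362, -0.942, 0.937]
ft_force: [0.9, -0.1, -2.9]
finger_gap: 22.0
```

>>> send_rows([
  [[0.004,0.0176,0,0],[0.007,0.032,0,0],[0.008,0.036,0,0],[0.008,0.036,0,0],[0.008,0.036,0,0],[0.008,0.036,0,0],[0.005,0.024,0,0],[0.004,0.016,0,0],[0,0,-0.02,0],[0,0,-0.03,0],[0,0,-0.02,0],[0,0,-0.01,0]],
])

```text
clock: 18.1
eef_pos: [623.9, -7.0, 65.1]
tcp_rot: [-1.358, -0.936, 0.941]
ft_force: [0.4, 0.5, -2.1]
finger_gap: 22.5
```

>>> send_rows([
  [[0,0,-0.004,0],[0,0,-0.002,0],[0,0,-0.001,0],[0,0,-0.001,0],[0,0,-0.0005,0],[0,0,-0.0005,0],[0,0,0,0],[0,0,0,0]],
])

```text
clock: 18.9
eef_pos: [625.5, -6.1, 58.6]
tcp_rot: [-1.359, -0.94, 0.939]
ft_force: [-0.2, 0.6, -0.3]
finger_gap: 22.3
```

>>> send_rows([
  [[0,0,-0.0005,0],[0,0,0,0],[0,0,0,0]],
])

```text
clock: 19.2
eef_pos: [625.7, -6.0, 58.5]
tcp_rot: [-1.359, -0.94, 0.939]
ft_force: [-2.2, 2.0, 7.5]
finger_gap: 22.4
```

>>> send_rows([
  [[0,0,0,0],[0,0,0,0],[0,0,0,0],[0,0,0,0],[0,0,0,0]],
], fingers=0.05)

```text
clock: 19.7
eef_pos: [625.2, -6.3, 57.8]
tcp_rot: [-1.359, -0.939, 0.94]
ft_force: [0.4, -0.8, -0.4]
finger_gap: 49.9
```

>>> send_rows([
  [[0,0,0.01,0],[0,0,0.02,0],[0,0,0.03,0],[0,0,0.03,0],[-0.02,-0.012,0.02,0],[-0.03,-0.018,0,0],[-0.032,-0.019,0,0],[-0.032,-0.019,0,0],[-0.0229,-0.0137,0,0],[0,0,0,0],[0,0,0,0]],
])

```text
clock: 20.8
eef_pos: [488.8, -87.8, 168.8]
tcp_rot: [-1.359, -0.941, 0.938]
ft_force: [0.4, 0.5, -0.5]
finger_gap: 50.2
```

Run:
```python
from h import *
np.set_printoptions(suppress=True,precision=1)
print(env.sense()['eef_pos'])
for n in("top","side"):
    p,d=env.camera(n);P=cloud(n,d)
    print(n,stems(n,P,80,102,(560,680),(-120,190),91),stems(n,P,60,82,(380,520),(-120,-40),70))
    y,x=(150,210) if n=="top" else (160,200)
    cv2.imwrite(f"pics/{n}5.png",cv2.resize(p[y:y+160,x:x+240,::-1],None,fx=3,fy=3,interpolation=2))
```

```text
[488.8 -87.8 168.8]
top [[625.1  -6.4  46. ]
 [608.1  76.4  48. ]
 [589.2 158.2  44. ]] []
side [[585.4 151.8  38. ]
 [601.7  70.1  33. ]
 [622.7 -12.5  38. ]] [[486.8 -91.5  45. ]
 [408.9 -84.5  50. ]]
```

View pics/top5.png

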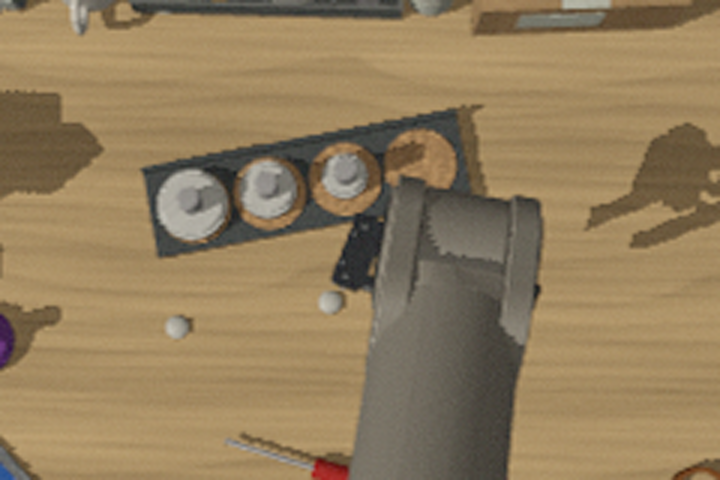

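View pics/side5.png

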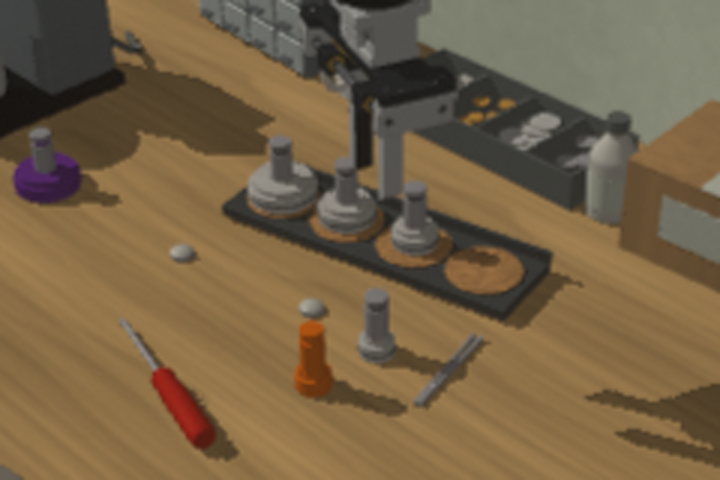

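die_37 is within 1 mm of seat_3, and the orange look-alike (side crop 312,360) is well clear of die_25 (375,325). Last die now.

>>> send_rows([
  [[0,0,-0.02,0],[0,0,-0.03,0],[0,0,-0.03,0],[0,0,-0.02,0],[0,0,-0.015,0],[0,0,-0.01,0],[0,0,-0.0055,0],[0,0,0,0],[0,0,0,0]],
])

```text
clock: 21.8
eef_pos: [488.9, -87.9, 37.8]
tcp_rot: [-1.359, -0.94, 0.939]
ft_force: [-0.1, 0.7, 0.3]
finger_gap: 50.0
```

>>> send_rows([
  [[0,0,0,0],[0,0,0,0],[0,0,0,0],[0,0,0,0],[0,0,0,0],[0,0,0,0],[0,0,0,0]],
], fingers=0.0)

```text
clock: 22.5
eef_pos: [488.7, -87.8, 37.6]
tcp_rot: [-1.359, -0.94, 0.939]
ft_force: [0.8, 0.6, 5.1]
finger_gap: 22.1
```

>>> send_rows([
  [[0,0,0.01,0],[0,0,0.02,0],[0,0,0.03,0],[0,0,0.03,0],[0,0,0.02,0],[0,0,0,0]],
])

```text
clock: 23.1
eef_pos: [489.6, -88.2, 150.1]
tcp_rot: [-1.36, -0.942, 0.937]
ft_force: [-0.2, 0.9, -2.3]
finger_gap: 22.5
```

To seat_4 at (643, -88.2): dx 154.4, dy -0.3.

>>> send_rows([
  [[0.015,-0.0003,0,0],[0.03,0,0,0],[0.033,0,0,0],[0.033,0,0,0],[0.028,0,0,0],[0.0154,0,0,0],[0,0,-0.02,0],[0,0,-0.03,0],[0,0,-0.02,0],[0,0,-0.01,0],[0,0,-0.005,0],[0,0,0,0]],
])

```text
clock: 24.3
eef_pos: [642.6, -88.3, 62.1]
tcp_rot: [-1.358, -0.939, 0.94]
ft_force: [-0.1, -0.3, -1.9]
finger_gap: 22.6
```

>>> send_rows([
  [[0,0,-0.002,0],[0,0,-0.001,0],[0,0,-0.0005,0],[0,0,-0.0005,0],[0,0,0,0],[0,0,0,0]],
])

```text
clock: 24.9
eef_pos: [643.0, -88.2, 58.7]
tcp_rot: [-1.359, -0.94, 0.939]
ft_force: [0.1, -0.1, 1.9]
finger_gap: 22.3
```

>>> send_rows([
  [[0,0,-0.0003,0],[0,0,0,0]],
])

```text
clock: 25.1
eef_pos: [643.3, -88.1, 58.6]
tcp_rot: [-1.359, -0.94, 0.939]
ft_force: [-0.8, 1.9, 7.1]
finger_gap: 22.4
```

>>> send_rows([
  [[0,0,0,0],[0,0,0,0],[0,0,0,0],[0,0,0,0],[0,0,0,0]],
], fingers=0.05)

```text
clock: 25.6
eef_pos: [642.7, -88.2, 58.0]
tcp_rot: [-1.359, -0.939, 0.94]
ft_force: [0.4, -0.1, -0.8]
finger_gap: 49.9
```

>>> send_rows([
  [[0,0,0.01,0],[0,0,0.02,0],[0,0,0.03,0],[0,0,0.03,0],[-0.02,-0.02,0.02,0],[-0.03,-0.03,0,0],[-0.03,-0.03,0,0],[-0.03,-0.03,0,0],[-0.03,-0.03,0,0],[-0.02,-0.02,0,0],[0,0,0,0],[0,0,0,0]],
])

```text
clock: 26.8
eef_pos: [482.9, -248.5, 168.8]
tcp_rot: [-1.359, -0.939, 0.938]
ft_force: [1.1, -0.3, -0.7]
finger_gap: 49.9
```

Run:
```python
from h import *
np.set_printoptions(suppress=True,precision=1)
print(env.sense()['eef_pos'])
for n in("top","side"):
    p,d=env.camera(n);P=cloud(n,d)
    print(n,stems(n,P,80,102,(560,680),(-120,190),91))
    y,x=(150,210) if n=="top" else (160,200)
    cv2.imwrite(f"pics/{n}6.png",cv2.resize(p[y:y+160,x:x+240,::-1],None,fx=3,fy=3,interpolation=2))
```

```text
[ 482.9 -248.5  168.8]
top [[642.1 -87.3  47. ]
 [625.5  -6.3  44. ]
 [608.4  76.8  46. ]
 [588.9 158.2  45. ]]
side [[586.2 153.1  35. ]
 [603.7  70.6  37. ]
 [621.  -13.8  44. ]]
```

View pics/top6.png

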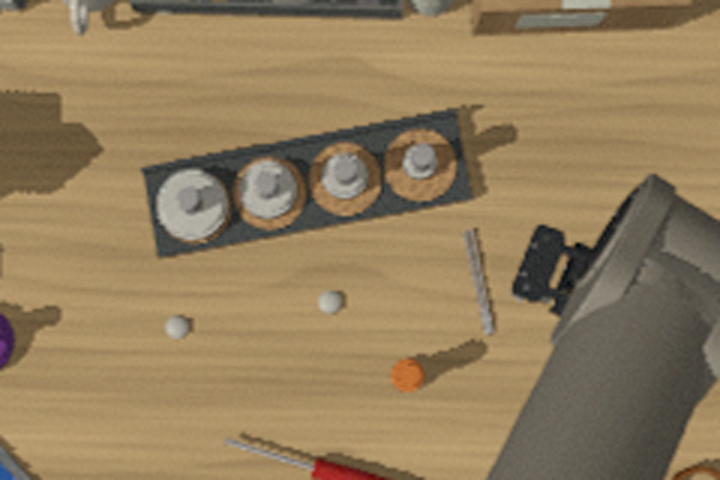

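View pics/side6.png

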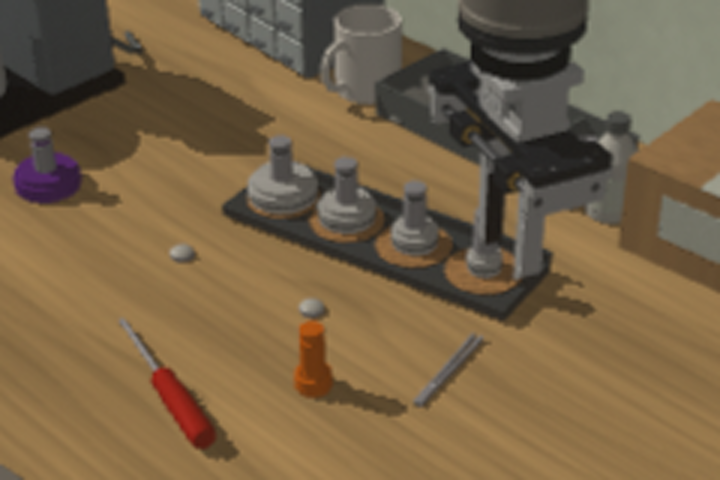

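Both views show all four dies standing centred in order, with die_25 at the right end nearest the blue badge press (top crop: 193,205; 268,187; 345,175; 421,160). I'm handing in.

```bash
python3 -c "
from cell import env
print(env.sense()['clock'],env.close_job())"
```

```text
the job is handed in; nothing more can be done
26.9 None
```

All four dies are on the rack, stem up and in size order. The badge press stands at the right (-y) end, so they went die_25 on seat_4, die_37 on seat_3, die_50 on seat_2 and die_62 on seat_1. Each was lowered in steps of 1 mm or less until the wrist force showed contact, then released. The job was handed in at 26.9 s.

- **Centring:** the last top view put every stem within about 1.5 mm of its seat centre.
- **Clearance:** the gripper was well clear. The purple and orange look-alikes and the other items were left alone.
- **Forces:** the highest reading I saw was about 7 N, while pressing a die onto its seat.

**Checks that disagreed:**
- The side-view stem positions read 4–8 mm off. That method is pulled towards the camera by the visible flank of the stem, so I relied on the top view.
- In the last side view the gripper hid die_25's stem, so its position comes from the top view only.
- The finger gap read about 22 mm on the 24 mm stems, but every grip held.

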